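Load a wear strip under a sprung clip

ROBOT

A 6-joint arm with a two-finger parallel gripper is mounted at the origin on the work surface; the furniture and walls round the work are solid. World frame = base frame: x ahead of the robot, y to its left, z up, the work surface at z = 0. Lengths are in m, angles in rad, forces in N, time in s.
With the tool pointing down it reaches from about 0.35 to 0.85 m from the base axis. Payload 8.1 kg.
Tool frame: the origin (TCP) lies at the very end of the fingers, on their centre line; the grasp point (between the pads) lies 19 mm behind it; z points along the fingers, y is the line along which they close (so a half turn about z gives the same grasp; the last joint's range is limited). The gripper opens to 93 mm and grips with 3 to 60 N. Pads are 15 mm wide; open, the fingers measure 128 mm over their backs; the gripper's body (75 mm by 188 mm) begins 65 mm behind the grasp point.
Start: joints at [-1.357, 0.13, 1.488, -0, 1.523, -0.085], TCP at [0.177, -0.573, 0.219] pointing down, gripper open.
Joint ranges: [-2.96, 2.96], [-0.89, 2.26], [0.02, 2.5], [-1.34, 4.48], [0, 2.73], [-2.66, 2.66]. Speed limits (rad/s): [2.39, 2.39, 2.79, 3.14, 3.14, 3.14].

INTERFACE

Orientations are given as a rotation vector (axis times angle).
In Python, from plant import monitor, eyes, ticket gives the robot as it stands.
- The arm moves only by the tool arm_command, never from a script. Its argument "deltas" is a list that holds one entry, the list of rows, each a list of 6 numbers: the shift along the world's x, y, z in cm, then the turn, a rotation vector about the world's x, y, z in degrees. In form: [[[tx, ty, tz, rx, ry, rz], ...]]. A call has 1 to 12 rows; each row shifts and turns the commanded pose from where the row before left it; what a row does not reach is not made up. A row lasts 1/12 s, in which the tool goes at most 41.7 mm and 7.16 degrees, less where a joint would pass 70% of its speed; a pose out of reach is approached as far as the arm can. A call is refused whole if a number of a shift passes 4.17 or a number of a turn 7.16, either way. A call with a gripper value outside its range is refused whole. "gripper" is the opening, from -1 (shut) to 1 (fully open), set as the call begins (left out, the last holds). The fingers move at their own pace and stop on an object; "squeeze" is the grip in N (left out, the last holds). Time passes only in rows, so rows that do not move let the fingers close. It gives the time, the measured TCP pose, the force, the opening and the grip force at its end, in the units of the state.
- monitor.read_state(): the state, without advancing time (a new reading comes with each control period).
- eyes.read_camera(name): name is "side" or "top" or "wrist"; returns the picture (384x512x3 uint8, blue, green, red); there is no depth.
- eyes.camera_model(name): a dict with "fx", "fy", "cx", "cy" (pixels), "rvec" (rotation vector, rad) and "tvec" (3), from world to camera coordinates, as OpenCV has them. Camera axes: x right, y down, z forward; pixel columns grow to the right and rows downward; lengths in m; the calibration is good to about 2 mm. The wrist camera is an equidistant fisheye: a pixel r from the principal point sees the ray r / f radians off the axis. A picture is of the moment at which its call begins: read the wrist's pose just before it. camera_model takes no time and is no camera call; for the wrist camera it gives the pose at the moment of the call.
- ticket.close_job(): hands the job in; it is judged then, once.
The state is a dict: "t": time; "q": joint angles; "dq": joint speeds; "joint_torque": joint torques, N m; "tool_pos": TCP position; "orientation": TCP orientation; "force": force on the tool from outside, world axes, zero at the start; "wrist_torque": the same for the moment, N m; "opening": finger opening in m; "gripper_force": force on a finger pad.
Only numpy, scipy, OpenCV 4.12 (cv2) and the standard library are available. Lean on these libraries where they do the work, as an engineer would, in place of code of your own. Each camera call takes 0.05 s, during which the arm holds its last target. There are 200 camera calls.

TASK

Load the bronze wear strip that lies on the bed of the clip fixture: with one fingertip press the fixture's thumb bar fully down and keep it down, so that the clip's nose stands open, and with the other fingertip push the strip along the bed under the nose until it is fully home against the end stop. Then back off and let the clip close on the strip. The strip is only to be pushed, never lifted, and the other loose things on the table are left where they are.

Things in the scene. Friction and masses are not known exactly. Their poses are not given: they have to be found in the camera images.
- clip_fixture: Fixed steel clip fixture, base plate 210 x 110 x 10 mm: x -115..95, y -55..55. Origin on the table, z up. The strip is pushed in its +x on a dark steel bed 40 mm wide along x, centred at y -20, top at z 18. The sprung clip turns on a shaft along x at y +12, z 30, between lugs up to z 41 at x -106 and +74.
- strip_home (a point): Fixed point on the bed where the centre of the strip's underside lies when it is home: fixture x +35, y -20, z 18 mm (rear end then at x -10). The end stop's face is at fixture x +80, 12 mm above the bed. Before it two guide rails 5 mm high, 27 mm apart inside, run from x 38 to 78, with flared mouths from x 24.
- strip: Loose flat bronze wear strip, 24 x 90 x 10 mm, about 0.18 kg, lying on the bed. Origin at the centre of its underside; its long axis is its y, which points roughly along the fixture's +x. At the start its front end is short of the clip's nose (centre at fixture x about -33 to -17) and it may lie a little askew.
- spring_clip (a joint): Angle of the sprung rocker clip, rad: 0 = closed (nose 5 mm above the bed, too low for the strip); grows as the thumb bar is pressed; 0.32 = fully down at its stop (nose about 15 mm above the bed); about 0.15 when it clamps the strip. A spring closes it: about 6 N on the thumb bar starts it, about 10 N holds it fully down.
- thumb_bar (a point): Middle of the top of the clip's thumb bar: round dark steel bar, 10 mm thick, along fixture x -112..0 at y +40, 60 mm beside the strip's track. Top at z 32 mm when closed, z 23 fully down: a fingertip there is level with one 5 mm above the bed, behind the strip. The fingertip may slide along the bar. Moves with the clip.
- clip_nose (a point): Underside of the clip's blunt nose, 14 mm wide in x (fixture x 48 to 62), over the bed at y = -20. Moves with the clip.
- slide_insert: Bystander: loose steel slide insert 30 x 70 x 20 mm, origin at the centre of its underside.
- guide_bush: Bystander: loose bronze guide bush 39 mm across, 42 high, origin at the centre of its underside.
- hex_key: Bystander: loose black hex key 46 x 116 x 10 mm, origin under its centre.
- oil_stone: Bystander: loose dark oil stone 26 x 100 x 13 mm, origin at the centre of its underside.
- ground_parallel: Bystander: loose ground steel parallel 14 x 110 x 22 mm, origin at the centre of its underside.
- core_insert: Bystander: loose steel core insert 38 x 64 x 32 mm, origin at the centre of its underside.
Not all that is in view belongs to the job. What is shaped like the strip but yellow is not meant.

How it is judged:
On the way, in this order (a step that is already met when the one before it is completed fails the run):
1. the thumb bar is pressed down, so the nose stands open, with the strip still short of the nose (value of joint spring_clip above 0.24 rad and x of strip in the frame of clip_fixture below 0.003 m), for 0.2 s.
2. the strip is home against the end stop while the thumb bar is still held down (value of joint spring_clip above 0.21 rad and x of strip in the frame of clip_fixture between 0.031 and 0.04 m and y of strip in the frame of clip_fixture between -0.025 and -0.015 m and angle between the y axis of strip and the x axis of clip_fixture, either way round below 0.12 rad and z of strip in the frame of clip_fixture below 0.0205 m), for 0.2 s.
At the end, for the whole second after the job is handed in: The strip lies flat and at rest on the bed between the rails, its centre within 4 mm of its home position along the bed and 5 mm across it, straight to 0.12 rad; the clip is let go and closed on the strip (joint between 0.10 and 0.20); bystanders within 10 mm of where they stood (x of strip in the frame of clip_fixture between 0.031 and 0.04 m and y of strip in the frame of clip_fixture between -0.025 and -0.015 m and angle between the y axis of strip and the x axis of clip_fixture, either way round below 0.12 rad and z of strip in the frame of clip_fixture below 0.0205 m and value of joint spring_clip between 0.1 and 0.2 rad and linear speed of strip below 0.01 m/s and distance of each of slide_insert, guide_bush, hex_key, oil_stone, ground_parallel, core_insert from where it was at the start of the episode below 0.01 m); the robot touches nothing.
It fails at once if the strip is lifted more than 8 mm off the bed (z of strip in the frame of clip_fixture above 0.026 m).
It fails at once if a bystander is moved more than 15 mm (distance of any of slide_insert, guide_bush, hex_key, oil_stone, ground_parallel, core_insert from where it was at the start of the episode above 0.015 m).
It also fails if it takes over 54 s, if anything falls off the work surface, if the arm or the gripper's body presses on something with over 40 N, if the wrist force passes 120 N, or if a joint passes its speed limit or range.

## Working session

There is one attempt and no reset: what is moved stays moved. The work goes in short steps, Python scripts to look and compute and a tool call to move; the robot and the scene stay as the last step left them, time stands still between calls to the robot, and variables do not carry over. Pictures are saved under pics/ and viewed, at most 10 in all, crops included, and the job is handed in when it is done.

Besides the shell and the picture viewer there is one more tool, called after "Call:" as name(argument=value, ...) on one line, values as JSON. arm_command: Moves the arm, as the interface text tells. Its arguments: {"type":"object","properties":{"deltas":{"type":"array"},"gripper":{"type":"number"},"squeeze":{"type":"number"}},"required":["deltas"]}

```bash
ls; mkdir -p pics; python3 - <<'E'
from plant import monitor, eyes
import cv2
s=monitor.read_state(); print({k:s[k] for k in('t','tool_pos','orientation','force','opening')})
for n in('top','side'):
    im=eyes.read_camera(n); cv2.imwrite(f'pics/{n}0.png',im); m=eyes.camera_model(n); print(n,m)
E
```

```text
pics
{'t': 0.0, 'tool_pos': array([ 0.17649296, -0.57284167,  0.21760665]), 'orientation': array([-3.10476872e+00, -4.67328537e-01,  2.15692876e-04]), 'force': array([-0.16221384,  0.35162681, -0.11723205]), 'opening': 0.0929428294041129}
top {'fx': 399.0283435952545, 'fy': 399.0283435952545, 'cx': 256.4412825083713, 'cy': 185.63192828421143, 'rvec': array([ 2.13840142, -2.18388583,  0.14026848]), 'tvec': array([-0.1403226 ,  0.38954751,  0.95562917])}
side {'fx': 356.2303214900324, 'fy': 356.2303214900324, 'cx': 261.0083193878709, 'cy': 189.65008372813003, 'rvec': array([ 2.24968502, -0.16836693,  0.06810259]), 'tvec': array([-0.39307089, -0.04069735,  0.95543913])}
```

```bash
python3 - <<'E'
import cv2
for n in('top','side'):
    im=cv2.imread(f'pics/{n}0.png'); cv2.imwrite(f'pics/{n}0b.png',cv2.resize(im,(800,600),interpolation=cv2.INTER_CUBIC))
E
```

```text
(no output)
```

View pics/top0b.png

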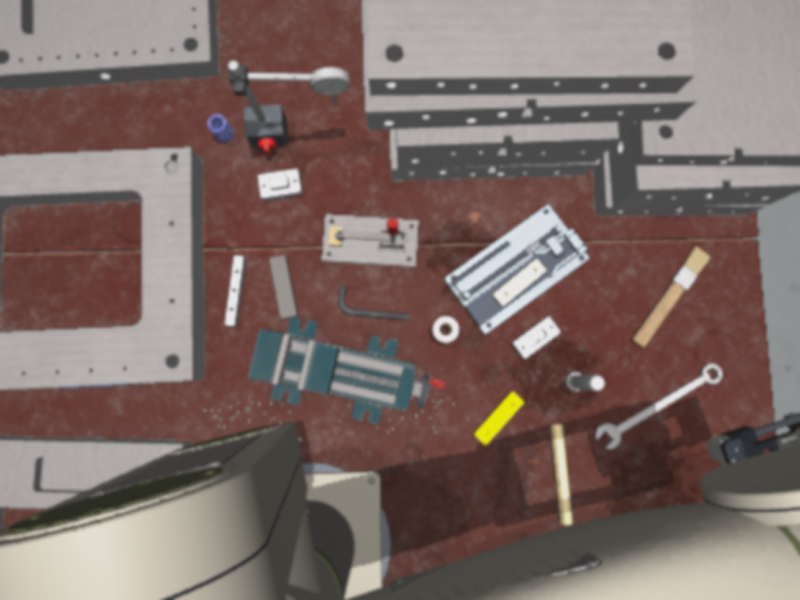

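View pics/side0b.png

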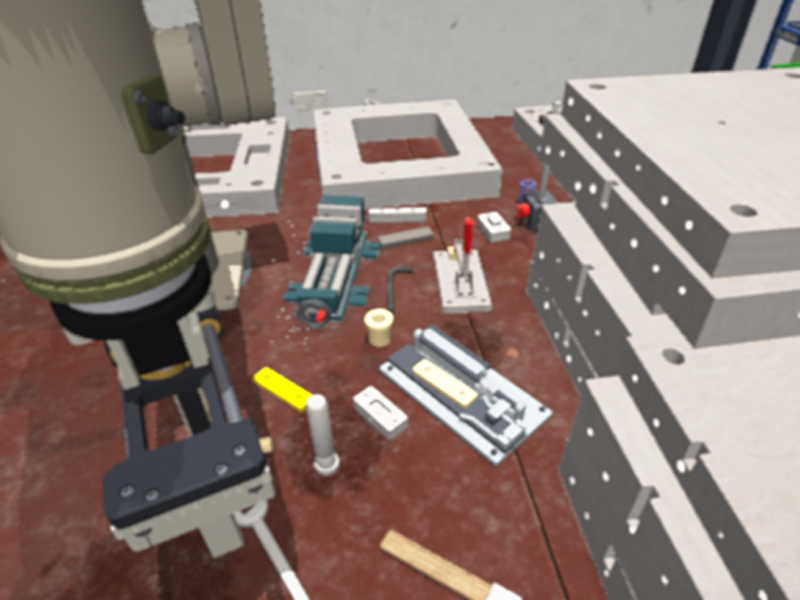

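The top view shows the fixture's plate with corners near (445,277), (548,205), (590,262) and (487,333) of the 800-wide picture. The bronze strip is at (520,283) and the yellow decoy at (499,418). In the side view the fixture lies around (465,390), and the way to it is clear. Next I'll measure the fixture and strip.

```bash
cat > h.py <<'E'
import cv2,numpy as np
from plant import monitor,eyes
def cast(n,px,z):
    m=eyes.camera_model(n);R=cv2.Rodrigues(np.array(m['rvec']))[0];t=np.array(m['tvec'])
    px=np.atleast_2d(np.array(px,float))
    d=np.c_[(px[:,0]-m['cx'])/m['fx'],(px[:,1]-m['cy'])/m['fy'],np.ones(len(px))]@R
    c=-R.T@t
    return c+d*((z-c[2])/d[:,2])[:,None]
def proj(n,P):
    m=eyes.camera_model(n);K=np.array([[m['fx'],0,m['cx']],[0,m['fy'],m['cy']],[0,0,1]])
    return cv2.projectPoints(np.array(P,float).reshape(-1,3),np.array(m['rvec']),np.array(m['tvec']),K,None)[0].reshape(-1,2)
E
python3 - <<'E'
from h import *
im=cv2.imread('pics/top0.png'); hsv=cv2.cvtColor(im,cv2.COLOR_BGR2HSV)
print(hsv[195,330],hsv[181,333],hsv[200,300], im[176,290],im[170,345],hsv[268*16//25,440*16//25])
c0=cast('top',np.array([[445,277],[548,205],[590,262],[487,333]])*.64,0.01);print(c0.round(3))
# plate: everything not reddish in ROI
x0,y0,x1,y1=275,122,386,222
roi=im[y0:y1,x0:x1].astype(int); m=((roi[...,2]-roi[...,0])<20).astype(np.uint8)*255
m=cv2.morphologyEx(m,cv2.MORPH_OPEN,np.ones((3,3)))
cs,_=cv2.findContours(m,cv2.RETR_EXTERNAL,cv2.CHAIN_APPROX_NONE)
for c in cs:
    if cv2.contourArea(c)>300: print(cv2.contourArea(c),cv2.minAreaRect(c+[x0,y0]))
cv2.imwrite('pics/crop.png',np.hstack([cv2.resize(im[y0:y1,x0:x1],None,fx=5,fy=5,interpolation=cv2.INTER_CUBIC),cv2.resize(cv2.cvtColor(m,cv2.COLOR_GRAY2BGR),None,fx=2,fy=5)])[:600,:800])
E
```

```text
[105  13 234] [ 10   3 234] [159  23  77] [167 161 154] [224 229 230] [  3 111 103]
[[ 0.408 -0.22   0.01 ]
 [ 0.523 -0.391  0.01 ]
 [ 0.427 -0.454  0.01 ]
 [ 0.317 -0.284  0.01 ]]
310.5 ((342.8800048828125, 215.8400115966797), (14.399999618530273, 30.0), 53.13010025024414)
3786.5 ((331.1297302246094, 170.67835998535156), (46.244998931884766, 87.34349822998047), 53.97262191772461)
```

View pics/crop.png

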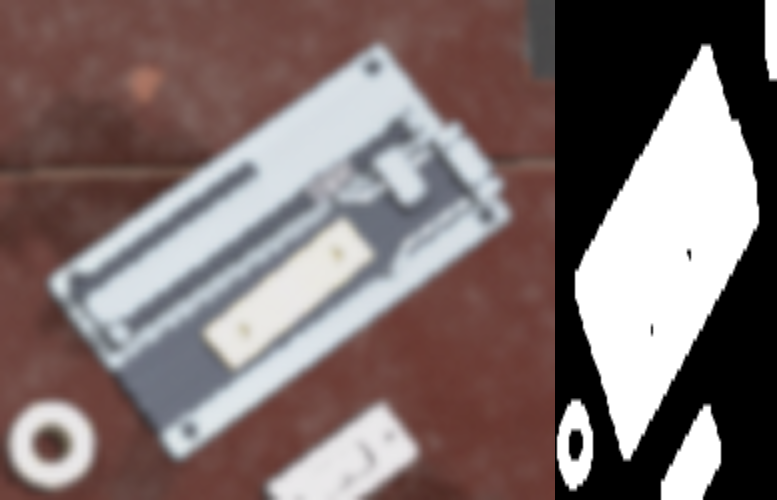

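The crop (5x, origin 275,122) shows the plate's corners near (50,285), (380,42), (510,213) and (180,460). The dark thumb bar runs from (80,280) to (255,170), and the strip's corners are near (205,330), (340,220), (375,255) and (232,370).

```bash
python3 - <<'E'
from h import *
def pix(a): return (np.array(a)+.5)/5-.5+[275,122]
P=cast('top',pix([[50,285],[380,42],[510,213],[180,460]]),.01)[:,:2]
print('sides',[np.linalg.norm(P[i]-P[(i+1)%4]).round(4) for i in range(4)])
# model corners: (-115,55),(95,55),(95,-55),(-115,-55)
M=np.array([[-.115,.055],[.095,.055],[.095,-.055],[-.115,-.055]])
def fit(M,P):
    a=M-M.mean(0);b=P-P.mean(0);th=np.arctan2((a[:,0]*b[:,1]-a[:,1]*b[:,0]).sum(),(a*b).sum())
    R=np.array([[np.cos(th),-np.sin(th)],[np.sin(th),np.cos(th)]]);return th,R,P.mean(0)-R@M.mean(0)
th,R,o=fit(M,P);print('fixture',th,np.degrees(th),o,'resid mm',((P-(M@R.T+o))*1e3).round(1).tolist())
im=cv2.imread('pics/top0.png');r=im.astype(int)
m=((r[...,2]-r[...,0]>=-2)&(r.min(2)>170)).astype(np.uint8)*255
m[:,:310]=0;m[:160]=0;m[200:]=0;m[:,354:]=0
cs,_=cv2.findContours(m,cv2.RETR_EXTERNAL,cv2.CHAIN_APPROX_NONE);c=max(cs,key=cv2.contourArea)
print(cv2.contourArea(c),cv2.minAreaRect(c))
for B in (cv2.boxPoints(cv2.minAreaRect(c)),pix([[205,330],[340,220],[375,255],[232,370]])):
    W=cast('top',B,.028)[:,:2];F=(W-o)@R;print('strip fix mm',(F*1e3).round(1).tolist(),'c',(F.mean(0)*1e3).round(1))
bar=(cast('top',pix([[80,280],[255,170]]),.03)[:,:2]-o)@R;print('bar',(bar*1e3).round(1).tolist())
# check in side view: plate corners, strip home etc.
C=np.c_[M@R.T+o,np.full(4,.01)]
pts=proj('side',C);si=cv2.imread('pics/side0.png')
for p in pts: cv2.circle(si,tuple(int(round(v*8)) for v in p),8,(0,0,255),-1,shift=3)
L=lambda x,y,z:np.r_[R@[x,y]+o,z]
for q in (L(-.112,.04,.032),L(0,.04,.032),L(.08,-.02,.03),L(.055,-.02,.03)):
    p=proj('side',q)[0];cv2.circle(si,tuple(int(round(v*8)) for v in p),8,(0,200,0),-1,shift=3)
cv2.imwrite('pics/sidecrop.png',cv2.resize(si[195:300,230:362],None,fx=5.5,fy=5.5,interpolation=cv2.INTER_CUBIC))
print('TCP start target world',L(-.095,.010,.1),L(-.0175,.01,.0235))
E
```

```text
sides [np.float64(0.2098), np.float64(0.1082), np.float64(0.2089), np.float64(0.108)]
fixture -0.9583743917609849 -54.91080784132177 [ 0.42631614 -0.34385617] resid mm [[-0.7, -1.2], [-0.3, -0.7], [0.4, 1.5], [0.6, 0.4]]
335.0 ((332.336669921875, 180.13368225097656), (10.342883110046387, 36.23527145385742), 50.710594177246094)
strip fix mm [[-70.3, -9.4], [20.1, -5.0], [20.8, -30.3], [-69.3, -34.5]] c [-24.7 -19.8]
strip fix mm [[-69.2, -10.2], [17.7, -6.2], [20.8, -30.2], [-70.5, -33.6]] c [-25.3 -20. ]
bar [[-104.0, 45.7], [-1.4, 38.4]]
TCP start target world [ 0.37988789 -0.26037314  0.1       ] [ 0.42443883 -0.32378815  0.0235    ]
```

View pics/sidecrop.png

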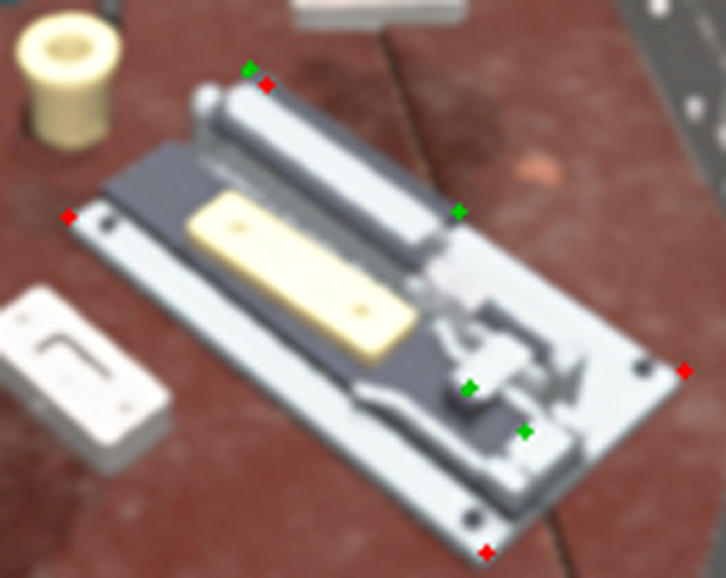

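The reprojected corners match the plate, so the fixture pose is good. The strip's centre is at fixture x −25 mm, y −20 mm, with a skew of about 3°. Next I'll work out the moves.

```bash
cat >> h.py <<'E'
TH=-0.95837;O=np.array([.42632,-.34386]);RF=np.array([[np.cos(TH),-np.sin(TH)],[np.sin(TH),np.cos(TH)]])
L=lambda x,y:RF@[x/1e3,y/1e3]+O
def stat():
    s=monitor.read_state();R=cv2.Rodrigues(np.array(s['orientation']))[0];p=s['tool_pos']
    yaw=np.degrees(np.arctan2(R[1,1],R[0,1]));f=(np.array(p[:2])-O)@RF*1e3
    print('t',round(s['t'],2),'p',np.round(p,4),'fix',f.round(1),'yaw_y',round(yaw,2),'toolz',R[:,2].round(4),'open',round(s['opening'],4),'F',np.round(s['force'],1),'q',np.round(s['q'],2));return s,R
def go(x,y,z,dyaw=0):
    s,R=stat();d=np.r_[L(x,y),z]-s['tool_pos'];print('shift cm',(d*100).round(2))
E
python3 - <<'E'
from h import *
go(-92,11,.12)
print('desired yaw_y',np.degrees(TH)+90,np.degrees(TH)-90)
for n,px,z in(('bush',[50,443],.042),('stack corner',[530,75],.1),('insert',[345,460],.02)):
    w=cast('top',np.array(px)/5+[275,122],z)[0,:2];print(n,w.round(3),((w-O)@RF*1e3).round(0))
for p in ([390,130],[600,180],[390,180]):
    for z in(0,.1,.2):
        w=cast('top',np.array(p)*.64,z)[0,:2];print('stack',p,z,((w-O)@RF*1e3).round(0))
w=cast('top',np.array([585,382])*.64,.05)[0,:2];print('post',w,((w-O)@RF*1e3).round(0))
E
```

```text
t 0.1 p [ 0.1765 -0.5729  0.2177] fix [  43.8 -336.1] yaw_y -72.88 toolz [-4.0e-04  1.6e-03 -1.0e+00] open 0.0933 F [0.4 0.6 0.7] q [-1.36  0.13  1.49 -0.    1.52 -0.09]
shift cm [20.59 31.06 -9.77]
desired yaw_y 35.08944378804729 -144.91055621195272
bush [ 0.323 -0.215] [-165.  -11.]
stack corner [ 0.484 -0.437] [110.  -6.]
insert [ 0.313 -0.361] [ -51. -103.]
stack [390, 130] 0 [-36. 309.]
stack [390, 130] 0.1 [-59. 276.]
stack [390, 130] 0.2 [-81. 244.]
stack [600, 180] 0 [193.  35.]
stack [600, 180] 0.1 [147.  30.]
stack [600, 180] 0.2 [102.  25.]
stack [390, 180] 0 [-87. 240.]
stack [390, 180] 0.1 [-104.  214.]
stack [390, 180] 0.2 [-121.  189.]
post [ 0.23816061 -0.42270375] [ -44. -199.]
```

Call:
arm_command(deltas=[[[1.14,1.73,0,0,0,6],[1.14,1.73,0,0,0,6],[1.14,1.73,0,0,0,6],[1.14,1.73,0,0,0,6],[1.14,1.73,0,0,0,6],[1.14,1.73,0,0,0,6],[1.14,1.73,0,0,0,6],[1.14,1.73,0,0,0,6],[1.14,1.73,0,0,0,6],[1.14,1.73,0,0,0,6],[1.14,1.73,0,0,0,6],[1.14,1.73,0,0,0,6]]], gripper=-0.05)

```text
t: 1.1
tool_pos: [0.3137, -0.3647, 0.2182]
orientation: [-2.232, -2.21, -0.0]
force: [-0.1, 1.0, -0.2]
opening: 0.0441
gripper_force: 0.0
```

Call:
arm_command(deltas=[[[1.14,1.73,0,0,0,6],[1.14,1.73,0,0,0,6],[1.14,1.73,0,0,0,6],[1.14,1.73,0,0,0,6],[1.14,1.73,0,0,0,6],[1.14,1.73,0,0,0,6],[0,0,0,0,0,0],[0,0,0,0,0,0],[0,0,0,0,0,0]]])

```text
t: 1.85
tool_pos: [0.3815, -0.2622, 0.2184]
orientation: [-1.45, -2.787, 0.001]
force: [-0.0, -0.9, -0.5]
opening: 0.0444
gripper_force: 0.0
```

```bash
python3 - <<'E'
from h import *
go(-92,11,.06)
E
```

```text
t 1.85 p [ 0.3815 -0.2622  0.2184] fix [-92.5  10.3] yaw_y 35.02 toolz [-6.e-04 -1.e-04 -1.e+00] open 0.0444 F [-0.  -0.9 -0.5] q [-0.71 -0.25  1.85 -0.    1.54 -1.32]
shift cm [  0.09  -0.   -15.84]
```

Call:
arm_command(deltas=[[[0.09,0,-2,0,0,0],[0,0,-3,0,0,0],[0,0,-3,0,0,0],[0,0,-3,0,0,0],[0,0,-2,0,0,0],[0,0,-2,0,0,0],[0,0,-1.5,0,0,0],[0,0,0,0,0,0],[0,0,0,0,0,0]]])

```text
t: 2.6
tool_pos: [0.3816, -0.2622, 0.053]
orientation: [-1.45, -2.784, -0.0]
force: [0.2, -0.7, 1.0]
opening: 0.0442
gripper_force: 0.0
```

```bash
python3 - <<'E'
from h import *
go(-92,11,.034)
a=eyes.read_camera('side')[185:305,225:365];b=eyes.read_camera('wrist')
cv2.imwrite('pics/n1.png',np.vstack([np.hstack([cv2.resize(a,(420,360),interpolation=cv2.INTER_CUBIC),np.zeros((360,380,3),np.uint8)])]))
w=cv2.resize(b,(380,285));c=cv2.imread('pics/n1.png');c[:285,420:]=w;cv2.imwrite('pics/n1.png',c)
E
```

```text
t 2.6 p [ 0.3816 -0.2622  0.053 ] fix [-92.5  10.4] yaw_y 34.99 toolz [-0.0019  0.0013 -1.    ] open 0.0442 F [ 0.2 -0.7  1. ] q [-0.71 -0.09  2.03 -0.    1.21 -1.32]
shift cm [ 0.08 -0.01 -1.9 ]
```

View pics/n1.png

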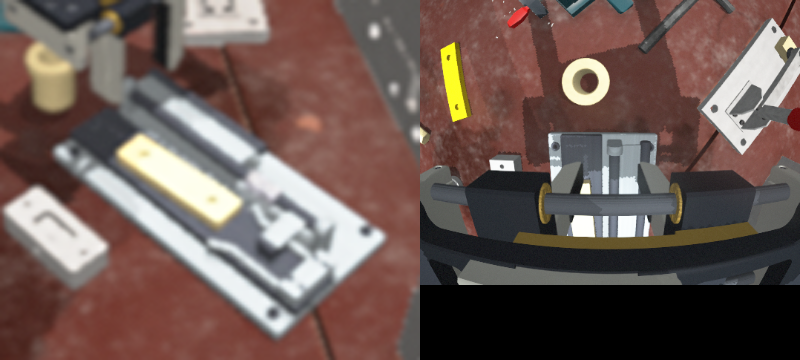

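The side view at left shows the fingers behind the strip's rear end, over the bar and the bed. The wrist view at right shows the guide bush well clear. Pressing down now.

Call:
arm_command(deltas=[[[0.05,0,-0.6,0,0,0],[0,0,-0.6,0,0,0],[0,0,-0.4,0,0,0],[0,0,-0.3,0,0,0],[0,0,-0.3,0,0,0],[0,0,-0.2,0,0,0],[0,0,-0.2,0,0,0],[0,0,0,0,0,0],[0,0,0,0,0,0],[0,0,0,0,0,0]]])

```text
t: 3.53
tool_pos: [0.3832, -0.262, 0.0281]
orientation: [-1.447, -2.788, -0.0]
force: [-3.6, 2.8, 8.2]
opening: 0.044
gripper_force: 3.3
```

```bash
python3 - <<'E'
from h import *
go(-92,10.5,.023)
E
```

```text
t 3.53 p [ 0.3832 -0.262   0.0281] fix [-91.8  11.8] yaw_y 35.13 toolz [-3.e-04  2.e-04 -1.e+00] open 0.044 F [-3.6  2.8  8.2] q [-0.71 -0.05  2.04 -0.    1.15 -1.32]
shift cm [-0.12 -0.06 -0.51]
```

Call:
arm_command(deltas=[[[0,0,-0.15,0,0,0],[0,0,-0.15,0,0,0],[0,0,-0.1,0,0,0],[0,0,-0.1,0,0,0],[0,0,0,0,0,0],[0,0,0,0,0,0],[0,0,0,0,0,0]]])

```text
t: 4.12
tool_pos: [0.3829, -0.2625, 0.0236]
orientation: [-1.447, -2.788, 0.002]
force: [-7.7, 1.2, 14.2]
opening: 0.0442
gripper_force: 6.6
```

```bash
python3 - <<'E'
from h import *
go(-92,10.5,.023)
E
```

```text
t 4.12 p [ 0.3829 -0.2625  0.0236] fix [-91.6  11.3] yaw_y 35.14 toolz [-1.e-03 -6.e-04 -1.e+00] open 0.0442 F [-7.7  1.2 14.2] q [-0.71 -0.04  2.04 -0.    1.14 -1.32]
shift cm [-0.09 -0.01 -0.06]
```

Call:
arm_command(deltas=[[[0.23,-0.33,0,0,0,0],[0.23,-0.33,0,0,0,0],[0.23,-0.33,0,0,0,0],[0.23,-0.33,0,0,0,0],[0.23,-0.33,0,0,0,0],[0.23,-0.33,0,0,0,0],[0.23,-0.33,0,0,0,0],[0,0,0,0,0,0]]])

```text
t: 4.78
tool_pos: [0.3986, -0.2846, 0.0229]
orientation: [-1.446, -2.786, -0.001]
force: [-6.8, 3.8, 11.4]
opening: 0.0441
gripper_force: 7.0
```

```bash
python3 - <<'E'
from h import *
go(-17.5,10.5,.0235)
t=eyes.read_camera('top')[122:222,275:386];a=eyes.read_camera('side')[185:305,225:365]
cv2.imwrite('pics/n2.png',np.hstack([cv2.resize(t,(400,360),interpolation=cv2.INTER_CUBIC),cv2.resize(a,(400,360),interpolation=cv2.INTER_CUBIC)]))
E
```

```text
t 4.78 p [ 0.3986 -0.2846  0.0229] fix [-64.4  11.4] yaw_y 35.14 toolz [-0.0023  0.0017 -1.    ] open 0.0441 F [-6.8  3.8 11.4] q [-0.72  0.03  1.97 -0.    1.14 -1.34]
shift cm [ 2.62 -3.89  0.06]
```

View pics/n2.png

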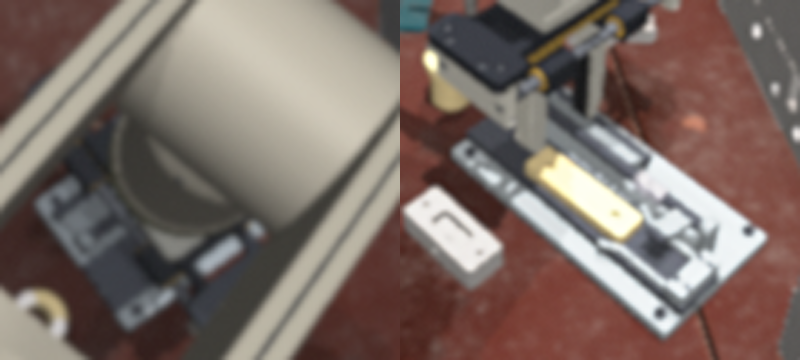

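The side view at right shows the finger right behind the strip. The strip is moving straight with its front near the rail mouths, and the clip is raised. The top view is hidden by the arm. I'll keep pushing.

Call:
arm_command(deltas=[[[0.17,-0.25,0,0,0,0],[0.17,-0.25,0,0,0,0],[0.17,-0.25,0,0,0,0],[0.17,-0.25,0,0,0,0],[0.17,-0.25,0,0,0,0],[0.17,-0.25,0,0,0,0],[0.17,-0.25,0,0,0,0],[0.17,-0.25,0,0,0,0],[0.17,-0.25,0,0,0,0],[0.17,-0.25,0,0,0,0],[0,0,0,0,0,0]]])

```text
t: 5.8
tool_pos: [0.4155, -0.3093, 0.0229]
orientation: [-1.446, -2.786, -0.001]
force: [-8.0, 5.2, 12.4]
opening: 0.0443
gripper_force: 7.3
```

```bash
python3 - <<'E'
from h import *
s,R=stat();print('F fix',RF.T@s['force'][:2])
go(-17.5,10.5,.0235)
a=eyes.read_camera('side')[185:305,225:365]
cv2.imwrite('pics/n3.png',cv2.resize(a,(640,550),interpolation=cv2.INTER_CUBIC))
E
```

```text
t 5.8 p [ 0.4155 -0.3093  0.0229] fix [-34.5  11. ] yaw_y 35.14 toolz [-0.0025  0.0021 -1.    ] open 0.0443 F [-8.   5.2 12.4] q [-0.74  0.1   1.89 -0.    1.15 -1.35]
F fix [-8.84193084 -3.61441282]
t 5.8 p [ 0.4155 -0.3093  0.0229] fix [-34.5  11. ] yaw_y 35.14 toolz [-0.0025  0.0021 -1.    ] open 0.0443 F [-8.   5.2 12.4] q [-0.74  0.1   1.89 -0.    1.15 -1.35]
shift cm [ 0.94 -1.42  0.06]
```

View pics/n3.png

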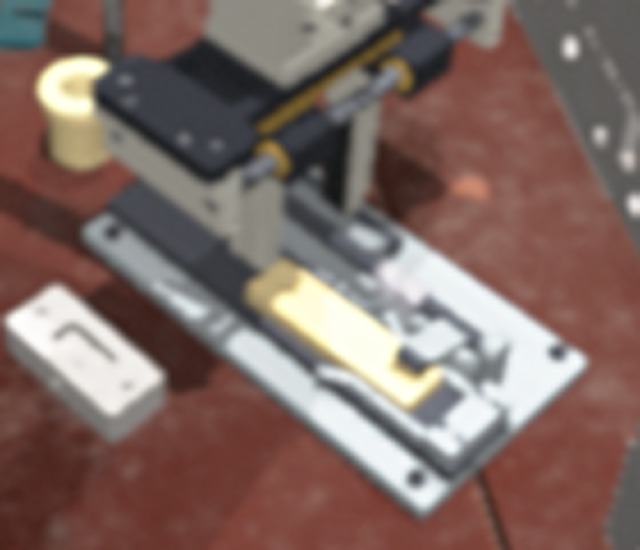

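The strip is between the rails and under the raised nose (about 430,345), with some 17 mm left to go. I'll push the rest slowly and watch the force.

Call:
arm_command(deltas=[[[0.17,-0.25,0,0,0,0],[0.17,-0.25,0,0,0,0],[0.17,-0.25,0,0,0,0],[0.12,-0.16,0,0,0,0],[0.12,-0.16,0,0,0,0],[0.06,-0.08,0,0,0,0],[0.06,-0.08,0,0,0,0],[0.06,-0.08,0,0,0,0],[0,0,0,0,0,0],[0,0,0,0,0,0]]])

```text
t: 6.68
tool_pos: [0.4241, -0.3219, 0.0227]
orientation: [-1.445, -2.784, -0.001]
force: [-10.3, 6.7, 13.8]
opening: 0.0439
gripper_force: 8.9
```

```bash
python3 - <<'E'
from h import *
s,R=stat();print('F fix',RF.T@s['force'][:2])
E
```

```text
t 6.68 p [ 0.4241 -0.3219  0.0227] fix [-19.2  10.8] yaw_y 35.14 toolz [-0.0036  0.0029 -1.    ] open 0.0439 F [-10.3   6.7  13.8] q [-0.75  0.14  1.85 -0.    1.15 -1.36]
F fix [-11.40886739  -4.53622717]
```

Call:
arm_command(deltas=[[[0.06,-0.08,0,0,0,0],[0,0,0,0,0,0],[0.06,-0.08,0,0,0,0],[0,0,0,0,0,0],[0,0,0,0,0,0]]])

```text
t: 7.1
tool_pos: [0.4242, -0.3221, 0.0225]
orientation: [-1.443, -2.781, -0.004]
force: [-16.5, 14.0, 21.1]
opening: 0.0441
gripper_force: 12.8
```

```bash
python3 - <<'E'
from h import *
s,R=stat();print('F fix',RF.T@s['force'][:2])
a=eyes.read_camera('side')[185:305,225:365]
cv2.imwrite('pics/n4.png',cv2.resize(a,(640,550),interpolation=cv2.INTER_CUBIC))
E
```

```text
t 7.1 p [ 0.4242 -0.3221  0.0225] fix [-19.   10.8] yaw_y 35.15 toolz [-0.0062  0.0057 -1.    ] open 0.0441 F [-16.5  14.   21.1] q [-0.75  0.15  1.85  0.    1.16 -1.36]
F fix [-20.95384836  -5.42182317]
```

View pics/n4.png

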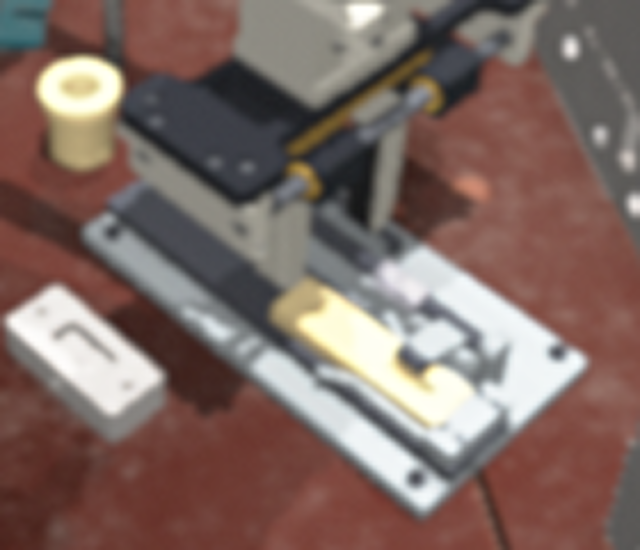

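The strip's front touches the end stop (about 450,420): the push force jumped from 9 to 21 N with no further travel. I'll hold briefly, back off along the bed, then rise.

Call:
arm_command(deltas=[[[0,0,0,0,0,0],[-0.12,0.16,0,0,0,0],[-0.12,0.16,0,0,0,0],[-0.17,0.25,0,0,0,0],[-0.17,0.25,0,0,0,0],[0,0,0,0,0,0],[0,0,0.2,0,0,0],[0,0,0.2,0,0,0],[0,0,0.2,0,0,0],[0,0,0.3,0,0,0],[0,0,0.5,0,0,0],[0,0,1,0,0,0]]])

```text
t: 8.15
tool_pos: [0.42, -0.3156, 0.0456]
orientation: [-1.446, -2.786, -0.001]
force: [0.5, -0.7, -0.2]
opening: 0.0443
gripper_force: 0.0
```

Call:
arm_command(deltas=[[[-0.3,0.4,2,0,0,0],[-0.6,0.8,3,0,0,0],[-1,1.4,3,0,0,0],[-1,1.4,3,0,0,0],[-1,1.4,3,0,0,0],[-1,1.4,2,0,0,0],[-1,1.4,0,0,0,0],[-1,1.4,0,0,0,0],[0,0,0,0,0,0],[0,0,0,0,0,0]]])

```text
t: 8.98
tool_pos: [0.3522, -0.2205, 0.2074]
orientation: [1.446, 2.787, -0.001]
force: [-0.7, -0.3, 0.1]
opening: 0.0444
gripper_force: 0.0
```

```bash
python3 - <<'E'
from h import *
s,R=stat()
a=eyes.read_camera('side');t=eyes.read_camera('top')
cv2.imwrite('pics/n5.png',np.hstack([cv2.resize(t[122:222,275:386],(400,360),interpolation=cv2.INTER_CUBIC),cv2.resize(a[185:305,225:365],(400,360),interpolation=cv2.INTER_CUBIC)]))
r=a.astype(int);m=((r[...,2]-r[...,0]>35)&(r[...,1]-r[...,0]>20)&(r.min(2)>90)).astype(np.uint8)*255
m[:205]=0;m[300:]=0;m[:,:255]=0;m[:,340:]=0
cs,_=cv2.findContours(m,cv2.RETR_EXTERNAL,cv2.CHAIN_APPROX_NONE);c=max(cs,key=cv2.contourArea);B=cv2.boxPoints(cv2.minAreaRect(c));print(cv2.contourArea(c))
W=cast('side',c[:,0],.028)[:,:2];F=((W-O)@RF*1e3);print('strip bounds',F.min(0).round(1),F.max(0).round(1))
r0=cv2.minAreaRect(F.astype(np.float32));print(r0)
E
```

```text
t 8.98 p [ 0.3522 -0.2205  0.2074] fix [-143.6   10.2] yaw_y 35.16 toolz [ 0.0013 -0.0011 -1.    ] open 0.0444 F [-0.7 -0.3  0.1] q [-0.68 -0.39  1.98 -0.    1.55 -1.3 ]
52.0
strip bounds [-10.8 -40.6] [ 78.  -12.5]
((31.148700714111328, -35.517608642578125), (24.848379135131836, 90.45349884033203), 76.02994537353516)
```

View pics/n5.png

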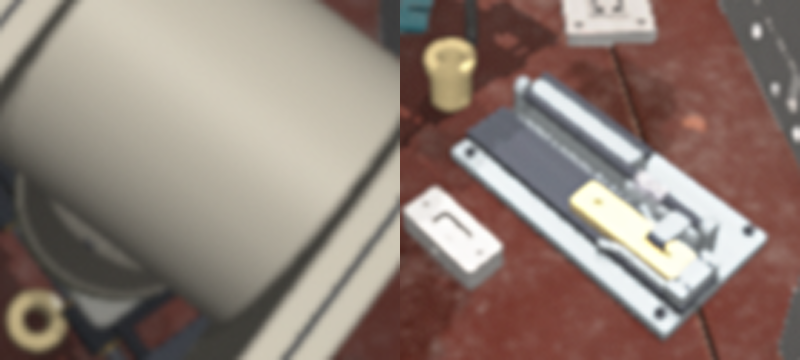

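The side view shows the strip between the rails against the stop, with the nose closed on it. Its rear measures x ≈ −11 mm, where −10 is home. The robot is clear and the bystanders are in place, so I'm handing in.

```bash
python3 -c "
from plant import ticket;print(ticket.close_job())"
```

```text
the job is handed in; nothing more can be done
None
```

I pushed the strip home against the end stop with the thumb bar held down, let the clip close on it, and handed the job in at about 9 s; the hand-in returned no verdict.

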